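# Fetch the check weight from under the stand plate

## Task

Fetch the steel check weight from under the stand's shelf plate for the balance check: first set the pot and the vial aside, standing on the white board, then lift the plate straight up off its pins, keeping it level, and lay it flat on the board too, and only then stand the weight in the middle of the balance pan. Afterwards put the plate fully back down on its pins, and stand the pot and the vial on it again, each centred on the very spot it came from. Let nothing drop, and leave the beaker, the box and the flask alone.

Things in the scene. Friction and masses are not known exactly. Their poses are not given: they have to be found in the camera images.
- pot: The squat pot: white, round, with a flat grey lid, 44 mm in diameter and 48 mm tall, about 80 g, loose. It starts standing on one of the plate's two seats. Origin at the centre of its underside, z up. Can be gripped anywhere on its round side.
- vial: The tall vial: round amber bottle, 34 mm in diameter up to 50 mm height, then narrowing to a white cap (25 mm in diameter), 70 mm tall in all, about 90 g, loose. It starts standing on the plate's other seat. Origin at the centre of its underside, z up.
- plate: Loose aluminium shelf plate, 84 (x) x 176 (y) x 8 mm, 250 g. Origin: centre of underside. A 53 mm square window shows the weight. Over it a steel handle bar along x, 10 mm wide, 76 long, centred, 38 to 48 mm above the underside, a post at each end: grip across y. Flat round grey seats, 47 mm, at y +52 and -52. 11 mm through holes at (30, 76) and (-30, -76) fit the stand's pins, either way round.
- weight: The check weight: bright steel, 250 g, loose, standing on the stand's foot under the plate, seen through the window. Body 40 mm in diameter up to 24 mm height, thin neck, round grip knob 22 mm in diameter from 34 mm to its top at 46 mm. Origin at the centre of its underside, z up. It cannot pass the handle while the plate is in place.
- stand: Fixed stand: foot 84 (x) x 176 (y) x 8 mm; a grey wall at each y end, 18 mm thick, top 58 mm above the bench, 140 mm free between, x sides open. The plate's underside rests on the walls. Steel pins, 8 mm diameter, 22 mm tall (top 8 mm tapered), rise from the walls at (30, 76) and (-30, -76) mm. Origin: on the bench, centre. Plate home: plate origin 58 mm above it, same axes or turned by half.
- balance: Fixed laboratory balance: white housing 225 x 190 mm, 58 mm high, display and keys on its -x part, round steel pan 120 mm in diameter. Origin on the bench straight below the centre of the pan; the pan's top is 76 mm above it; the housing reaches 150 mm to -x, 75 mm to +x and 95 mm to either y side.
- board: Fixed set-down board: plain white square, 220 x 220 mm, 12 mm thick, on the bench. Origin at the centre of its underside, z up; its top is 12 mm above. It has room for the plate (long side along the board's y, centred at x = 50 mm) and the two containers (at x = -60, y = +45 and -45 mm).
- beaker: Bystander: clear beaker, 66 mm in diameter, 85 mm tall. Origin at the centre of its underside. Leave it alone.
- tipbox: Bystander: grey box with a clear lid, 80 mm by 120 mm, 50 mm high. Origin at the centre of its underside. Leave it alone.
- flask: Bystander: conical glass flask with a black stopper, 72 mm across its foot, 118 mm tall. Origin at the centre of its underside. Leave it alone.
There are look-alikes about, which are no part of the job. What is shaped like the stand but green, turquoise or yellow is not meant.

How it is judged:
By the outcome, as a careful person would: the job done as asked, in the order asked, and still so for the second after the job is handed in, with the robot touching nothing.
It also fails if it takes over 152 s, if anything falls off the work surface, if the arm or the gripper's body presses on something with over 40 N, if the wrist force passes 120 N, or if a joint passes its speed limit or range.

## Robot

A 6-joint arm with a two-finger parallel gripper is mounted at the origin on the work surface. World frame = base frame: x ahead of the robot, y to its left, z up, the work surface at z = 0. Lengths are in m, angles in rad, forces in N, time in s.
With the tool pointing down it reaches from about 0.3 to 0.875 m from the base axis. Payload 6.4 kg.
Tool frame: the origin (TCP) lies where the fingers leave the gripper's body, on its centre line; the fingertips stand 73 mm ahead of it and the grasp point (between the pads) lies 54 mm ahead of it; z points along the fingers, y is the line along which they close (so a half turn about z gives the same grasp; the last joint's range is limited). The gripper opens to 85 mm and grips with 20 to 120 N. Pads are 22 mm wide; open, the fingers measure 114 mm over their backs; the gripper's body (76 mm by 85 mm) begins 54 mm behind the grasp point. The pads swing forward as they close: fully open they stand 13 mm farther back than shut.
Start: joints at [0.982, 0.181, 1.607, -0, 1.354, -0.206], TCP at [0.215, 0.533, 0.304] pointing down, gripper open.
Joint ranges: [-2.99, 2.99], [-0.89, 2.07], [0.3, 2.58], [-1.14, 4.28], [0, 2.63], [-3.12, 3.12]. Speed limits (rad/s): [2.57, 2.57, 3.01, 3.14, 3.14, 3.14].

## Interface

Orientations are given as [roll, pitch, yaw] about the fixed x, y, z axes, in that order (R = Rz(yaw) Ry(pitch) Rx(roll)).
In Python, from workcell import arm, eyes gives the robot as it stands.
- The arm moves only by the tool apply_moves, never from a script. Its argument "rows" is a list that holds one entry, the list of rows, each a list of 7 numbers: the gripper's target within -1 to 1 (shut at 1, half-way at 0, fully open at -1), then the shift along the world's x, y, z as a fraction of full scale, then the turn, a rotation vector about the world's x, y, z as a fraction of full scale. In form: [[[fingers, x, y, z, wx, wy, wz], ...]]. A call has 1 to 10 rows; each row shifts and turns the commanded pose from where the row before left it; what a row does not reach is not made up. Full scale, the value 1, is 0.04 m for a shift and 0.1 rad for a turn. A row lasts 1/10 s, in which the tool goes at most 50 mm and 8.59 degrees, less where a joint would pass 70% of its speed; a pose out of reach is approached as far as the arm can. A call with a number of a shift or a turn outside -1 to 1 is refused whole. A call with a gripper value outside its range is refused whole. The fingers move at their own pace and stop on an object; "force" is the grip in N (left out, the last holds). Time passes only in rows, so rows that do not move let the fingers close. It gives the time, the measured TCP pose, the force, the opening and the grip force at its end, in the units of the state.
- arm.state(): the state, without advancing time (a new reading comes with each control period).
- eyes.read_camera(name): name is "scene" or "top" or "wrist"; returns a dict with "frame" (400x640x3 uint8, blue, green, red), "fx", "fy", "cx", "cy" (pixels), "origin" and "rotation" of the camera in the world. Camera axes: x right, y down, z forward; pixel columns grow to the right and rows downward; lengths in m; the calibration is good to about 2 mm. A picture is of the moment at which its call begins. There is no depth.
- arm.job_done(): hands the job in; it is judged then, once.
The state is a dict: "t": time; "qpos": joint angles; "qvel": joint speeds; "joint_torque": joint torques, N m; "eef_pos": TCP position; "tcp_rot": TCP orientation; "contact_force": force on the tool from outside, world axes, zero at the start; "ft_torque": the same for the moment, N m; "grip_width": opening from 0.0 (shut) to 1.0 (fully open); "gripper_force": force on a finger pad.
Only numpy, scipy, OpenCV 4.12 (cv2) and the standard library are available. Lean on these libraries where they do the work, as an engineer would, in place of code of your own. Each camera call takes 0.05 s, during which the arm holds its last target. There are 200 camera calls.

## Working session

There is one attempt and no reset: what is moved stays moved. The work goes in short steps, Python scripts to look and compute and a tool call to move; the robot and the scene stay as the last step left them, time stands still between calls to the robot, and variables do not carry over. Pictures are saved under pics/ and viewed, at most 14 in all, crops included, and the job is handed in when it is done.

Besides the shell and the picture viewer there is one more tool, called after "Request:" as name(argument=value, ...), one argument or row to a line, values as JSON. apply_moves: Moves the arm, as the interface text tells. Its arguments: {"type":"object","properties":{"rows":{"type":"array"},"force":{"type":"number"}},"required":["rows"]}

```bash
ls; mkdir -p pics; python3 - <<'E'
from workcell import arm, eyes
import cv2
s=arm.state();print(s)
for n in("scene","top"):
    c=eyes.read_camera(n);cv2.imwrite(f"pics/{n}0.png",c["frame"]);print(n,{k:v for k,v in c.items() if k!="frame"})
E
```

```text
pics
{'t': 0.0, 'qpos': array([ 9.81736258e-01,  1.81543646e-01,  1.60803529e+00, -4.05643400e-06,
        1.35379068e+00, -2.06296059e-01]), 'qvel': array([-0.00050201,  0.00199943, -0.00095795, -0.00123457, -0.0008451 ,
        0.00097428]), 'joint_torque': array([-3.04923078e-04, -4.44882166e+01, -3.51333725e+01, -4.06733052e-04,
        9.20120539e-03, -3.90167361e-05]), 'eef_pos': array([0.21448861, 0.53302594, 0.30296939]), 'tcp_rot': array([-3.13985256e+00, -3.60109874e-04,  2.75882921e+00]), 'contact_force': array([-0.61871833,  0.34139275,  0.13691618]), 'ft_torque': array([-0.01076998, -0.04189428,  0.03061383]), 'gripper_force': 0.0, 'grip_width': 0.997761102024846}
scene {'fx': 439.51907840711044, 'fy': 439.51907840711044, 'cx': 319.6132023003294, 'cy': 202.25062538390966, 'origin': array([ 1.18264698, -0.68537859,  0.72492953]), 'rotation': array([-2.14862059, -0.01991852,  0.76800609])}
top {'fx': 510.1735064607491, 'fy': 510.1735064607491, 'cx': 323.2787748093531, 'cy': 199.28210784990858, 'origin': array([0.43789358, 0.0084365 , 1.43749138]), 'rotation': array([-3.07567631,  0.02242891, -1.59629055])}
```

View pics/scene0.png

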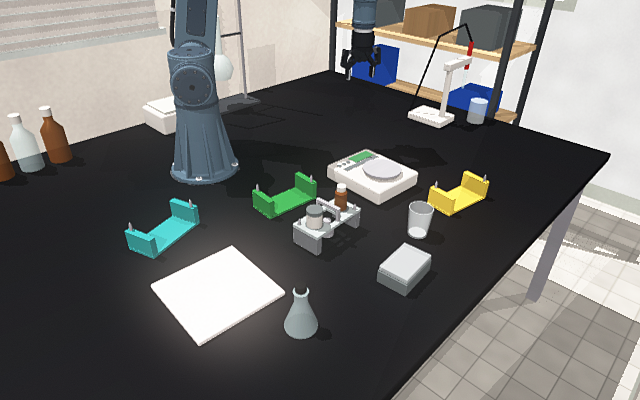

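View pics/top0.png

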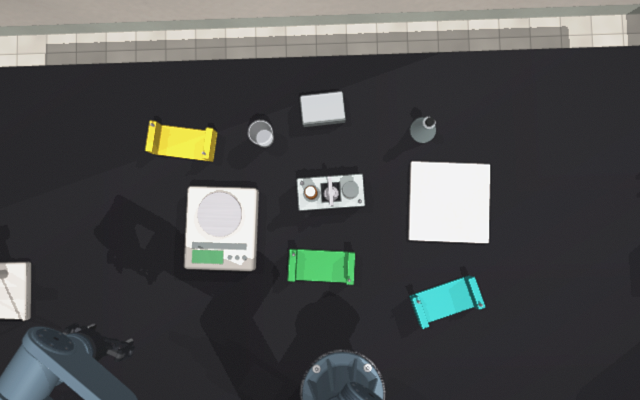

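The scene camera shows the grey stand at (327,222), with pot (315,215) and vial (341,195). From the top it is at (331,192), with vial (311,192) and pot (349,187). The other stands, seen from the top, are green (321,267), turquoise (448,302) and yellow (181,141). Only the grey one carries a plate, pot and vial, so it fits the description. I'll confirm that in an enlarged crop.

```bash
cat > h.py <<'E'
import numpy as np, cv2
from scipy.spatial.transform import Rotation as R
def cam(name,file=None):
    from workcell import eyes
    c=eyes.read_camera(name)
    if file: cv2.imwrite("pics/"+file,c["frame"])
    c["R"]=R.from_euler("xyz",c["rotation"]).as_matrix(); return c
def ray(c,u,v,z):
    d=c["R"]@np.array([(u-c["cx"])/c["fx"],(v-c["cy"])/c["fy"],1]); o=c["origin"]
    return o+d*(z-o[2])/d[2]
def px(c,P):
    p=(np.atleast_2d(P)-c["origin"])@c["R"]
    return np.c_[c["fx"]*p[:,0]/p[:,2]+c["cx"],c["fy"]*p[:,1]/p[:,2]+c["cy"]]
E
python3 - <<'E'
from h import *
c=cam("top")
f=c["frame"]
crop=cv2.resize(f[160:225,280:380],None,fx=8,fy=8,interpolation=cv2.INTER_CUBIC);cv2.imwrite("pics/crop.png",crop)
for n,u,v,z in[("vial",311,192,.136),("pot",349,187,.114),("stand",331,192,.066),("pan",219,214,.076),("board",450,202,.012),("green",321,267,.01),("beaker",261,133,.04),("box",323,109,.05),("flask",425,129,.06)]:
    print(n,ray(c,u,v,z).round(4))
w=cam("wrist","wrist0.png");print(w["origin"],w["rotation"],w["fx"])
from workcell import arm
s=arm.state();T=R.from_euler("xyz",s["tcp_rot"]).as_matrix();print("cam in tcp",T.T@(w["origin"]-s["eef_pos"]),(T.T@w["R"]).round(3))
# board corners fit
g=cv2.cvtColor(f,cv2.COLOR_BGR2GRAY);m=(g>225).astype("uint8");m[:150]=0;m[:,:400]=0;m[260:]=0;m[:,510:]=0
k,_=cv2.findContours(m,0,2);k=max(k,key=cv2.contourArea);r=cv2.minAreaRect(k)
q=np.array([ray(c,*p,.012)[:2] for p in cv2.boxPoints(r)]);print(q.round(4),q.mean(0),np.linalg.norm(q-np.roll(q,1,0),axis=1))
E
```

```text
vial [0.5441 0.0664 0.136 ]
pot [ 0.5562 -0.0318  0.114 ]
stand [0.5483 0.0156 0.066 ]
pan [0.4965 0.3174 0.076 ]
board [ 0.5157 -0.3146  0.012 ]
green [0.3444 0.0492 0.01  ]
beaker [0.72   0.2057 0.04  ]
box [0.7798 0.0316 0.05  ]
flask [ 0.7136 -0.2444  0.06  ]
[0.13561635 0.56450427 0.37339104] [2.80886478e+00 1.97233183e-03 1.18817703e+00] 281.21805855532614
cam in tcp [ 0.08498713 -0.0005291  -0.07002858] [[ 0.    -0.945 -0.327]
 [ 1.     0.    -0.001]
 [ 0.001 -0.327  0.945]]
[[ 0.4128 -0.197 ]
 [ 0.6316 -0.2113]
 [ 0.619  -0.4305]
 [ 0.4011 -0.4141]] [ 0.51612608 -0.31320046] [0.21739024 0.21920334 0.21955926 0.21841522]
```

View pics/crop.png

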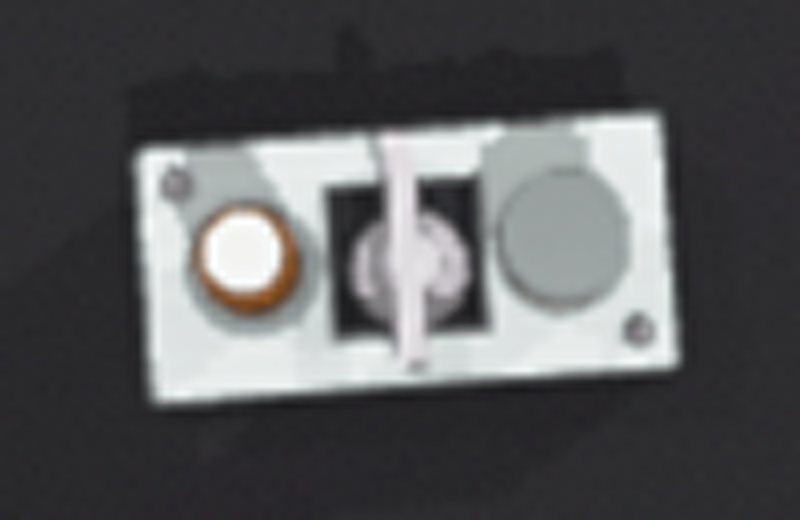

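The crop confirms it: the grey stand holds the aluminium plate, with the vial cap at crop (243,250), the pot lid at (565,238), the weight in the window at (410,265), and pins at (177,185) and (638,330). I'll move the wrist camera over it to measure properly.

Request:
apply_moves(
  rows=[
    [[-1,0.3,-0.5,0,0,0,0.2],[-1,0.6,-0.9,0,0,0,0.3],[-1,0.65,-1,0,0,0,0.35],[-1,0.65,-1,0,0,0,0.35],[-1,0.65,-1,0,0,0,0.35],[-1,0.65,-1,0,0,0,0.35],[-1,0.65,-1,0,0,0,0.35],[-1,0.65,-1,0,0,0,0.35],[-1,0.65,-1,0,0,0,0.35],[-1,0.65,-1,0,0,0,0.35]],
  ],
  force=40,
)

```text
t: 1.2
eef_pos: [0.4594, 0.1556, 0.304]
tcp_rot: [3.141, 0.0, 3.09]
contact_force: [0.9, 0.1, 0.5]
grip_width: 0.998
gripper_force: 0.0
```

Request:
apply_moves(
  rows=[
    [[-1,0.65,-1,0,0,0,0.35],[-1,0.65,-1,0,0,0,0.35],[-1,0.65,-1,-0.4,0,0,0.35],[-1,0.4,-0.5,-0.5,0,0,0.2],[-1,0,0,-0.3,0,0,0],[-1,0,0,0,0,0,0],[-1,0,0,0,0,0,0]],
  ],
)

```text
t: 1.9
eef_pos: [0.552, 0.0186, 0.2559]
tcp_rot: [3.141, -0.001, -3.069]
contact_force: [-0.3, 0.5, 0.6]
grip_width: 1.006
gripper_force: 0.0
```

```bash
python3 - <<'E'
from h import *
from workcell import arm
c=cam("wrist","w1.png");s=arm.state();print(s["t"],s["eef_pos"],s["tcp_rot"],s["contact_force"])
import pickle;pickle.dump(c,open("w1.pkl","wb"))
E
```

```text
1.95 [0.55232077 0.01877828 0.25665818] [ 3.14148852e+00  5.08703622e-04 -3.06816884e+00] [ 0.00818583 -0.11159729  0.81286164]
```

View pics/w1.png

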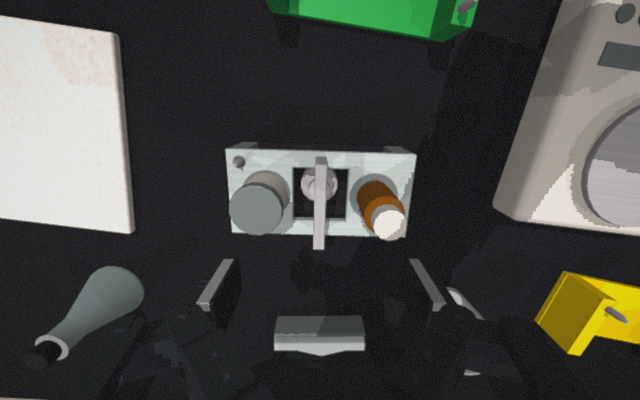

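The wrist view shows the plate with corners near (226,150), (416,155), (407,237) and (231,233). The window is at (293–347, 168–220), the lid at (259,208), the cap at (389,222) and the handle bar at x≈320. Next I'll fit the plate pose and the container positions.

```bash
cat > fit.py <<'E'
import pickle,sys
from h import *
from scipy.optimize import least_squares
def fitpts(c,local,x0,iters=3,win=4):
    g=cv2.cvtColor(c["frame"],cv2.COLOR_BGR2GRAY); p=np.array(x0,float)
    def W(p): 
        cs,sn=np.cos(p[2]),np.sin(p[2]); L=np.array(local)
        return np.c_[p[0]+cs*L[:,0]-sn*L[:,1],p[1]+sn*L[:,0]+cs*L[:,1],L[:,2]]
    for _ in range(iters):
        q=px(c,W(p)).astype(np.float32).reshape(-1,1,2)
        m=cv2.cornerSubPix(g,q.copy(),(win,win),(-1,-1),(3,50,.01)).reshape(-1,2)
        r=least_squares(lambda p:(px(c,W(p))-m).ravel(),p,loss="soft_l1"); p=r.x
    return p,(px(c,W(p))-m)
E
python3 - <<'E'
from fit import *
c=pickle.load(open("w1.pkl","rb"))
L=[(a*.042,b*.088,.066) for a in(-1,1) for b in(-1,1)]
for u,v in[(226,150),(416,155),(407,237),(231,233)]: print(ray(c,u,v,.066).round(4))
p0=[.548,.0156,.045]
p,r=fitpts(c,L,p0);print(p,r.round(1).tolist())
p,r=fitpts(c,L+[(a*.0265,b*.0265,.066) for a,b in((-1,-1),(-1,1))],p0);print(p,r.round(1).tolist())
for n,u,v,z in[("pin",238,160.5,.080),("lid",259,208,.114),("cap",389,222,.136)]: print(n,ray(c,u,v,z).round(4))
for n,a,b in[("pot",0,-.052),("vial",0,.052),("pin",-.03,-.076)]:
    print(n,p[0]+a*np.cos(p[2])-b*np.sin(p[2]),p[1]+a*np.sin(p[2])+b*np.cos(p[2]))
f=c["frame"][140:260,210:430];cv2.imwrite("pics/c2.png",cv2.resize(f,(792,432),interpolation=cv2.INTER_CUBIC))
E
```

```text
[ 0.5118 -0.0718  0.066 ]
[0.5036 0.1032 0.066 ]
[0.587  0.1094 0.066 ]
[ 0.5956 -0.0698  0.066 ]
[0.54867651 0.01701112 0.04219275] [[0.3, 0.0], [-0.3, 0.0], [0.2, -0.0], [-0.2, -0.1]]
[0.54855573 0.01696327 0.04255804] [[0.3, -0.1], [-0.3, -0.2], [0.1, -0.1], [-0.2, -0.3], [-0.3, 0.1], [0.5, 0.4]]
pin [ 0.5178 -0.0571  0.08  ]
lid [ 0.5481 -0.0315  0.114 ]
cap [0.5437 0.068  0.136 ]
pot 0.5507680757279239 -0.03498964319284917
vial 0.5463433760145382 0.06891618933086609
pin 0.5218163239722489 -0.060244267923337036
```

View pics/c2.png

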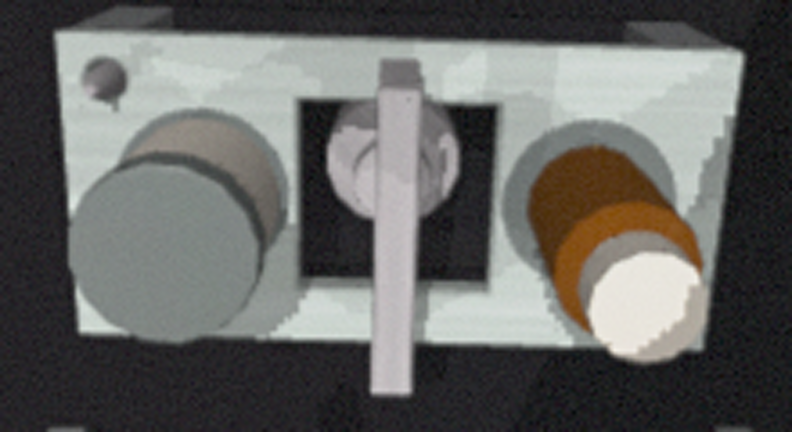

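The fit is good: plate at (0.5486, 0.0170), yaw 0.0424, residuals under 0.5 px. The containers agree with the seats, pot (0.5508, -0.0350) and vial (0.5463, 0.0689). I'll grip both across plate x, which keeps the fingers clear of the handle.

Request:
apply_moves(
  rows=[
    [[-1,0,-0.2,0,0,0,-1],[-1,0,-0.2,0,0,0,-1],[-1,0,-0.2,0,0,0,-1],[-1,0,-0.2,0,0,0,-1],[-1,0,-0.2,0,0,0,-1],[-1,0,-0.2,0,0,0,-1],[-1,0,-0.14,0,0,0,-1],[-1,0,0,0,0,0,-1],[-1,-0.04,0,0,0,0,-1],[-1,0,0,0,0,0,-1]],
  ],
)

```text
t: 2.95
eef_pos: [0.5511, -0.0347, 0.2575]
tcp_rot: [3.14, 0.002, 2.211]
contact_force: [0.4, 0.1, 0.3]
grip_width: 1.003
gripper_force: 0.0
```

Request:
apply_moves(
  rows=[
    [[-1,0,0,0,0,0,-1],[-1,0,0,0,0,0,-1],[-1,0,0,0,0,0,-1],[-1,0,0,0,0,0,-1],[-1,0,0,0,0,0,-1],[-1,0,0,0,0,0,-1],[-1,0,0,0,0,0,0],[-1,0,0,0,0,0,0],[-1,0,0,0,0,0,0]],
  ],
)

```text
t: 3.85
eef_pos: [0.5511, -0.0355, 0.2566]
tcp_rot: [3.141, 0.0, 1.616]
contact_force: [0.3, 0.7, -0.2]
grip_width: 1.001
gripper_force: 0.0
```

```bash
python3 - <<'E'
from workcell import arm
s=arm.state();print(s["t"],s["eef_pos"],s["tcp_rot"],s["contact_force"],s["qpos"])
E
```

```text
3.85 [ 0.55109716 -0.03548299  0.2566145 ] [3.14062572e+00 3.14020063e-04 1.61648275e+00] [ 0.34667591  0.70811844 -0.20049652] [-2.79267913e-01  1.77046979e-01  1.71121921e+00  1.17123794e-05
  1.25230988e+00 -3.24958146e-01]
```

Request:
apply_moves(
  rows=[
    [[-1,0,0,-0.5,0,0,0],[-1,0,0,-0.8,0,0,0],[-1,0,0,-0.7,0,0,0],[-1,0,0,-0.4,0,0,0],[-1,0,0,-0.26,0,0,0],[-1,0,0,0,0,0,0],[-1,0,0,0,0,0,0]],
  ],
  force=30,
)

```text
t: 4.55
eef_pos: [0.5515, -0.036, 0.1503]
tcp_rot: [3.141, 0.0, 1.614]
contact_force: [0.8, 0.1, -0.4]
grip_width: 0.996
gripper_force: 0.0
```

Request:
apply_moves(
  rows=[
    [[-0.4,0,0,0,0,0,0],[-0.3,0,0,0,0,0,0],[-0.2,0,0,0,0,0,0],[-0.1,0,0,0,0,0,0],[0,0,0,0,0,0,0],[0.1,0,0,0,0,0,0],[1,0,0,0,0,0,0],[1,0,0,0,0,0,0],[1,0,0,0,0,0,0]],
  ],
)

```text
t: 5.45
eef_pos: [0.5513, -0.036, 0.1501]
tcp_rot: [3.141, 0.0, 1.614]
contact_force: [-0.8, 0.0, 5.7]
grip_width: 0.5
gripper_force: 30.0
```

```bash
python3 - <<'E'
from h import *
cam("scene","s1.png")
E
```

```text
(no output)
```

View pics/s1.png

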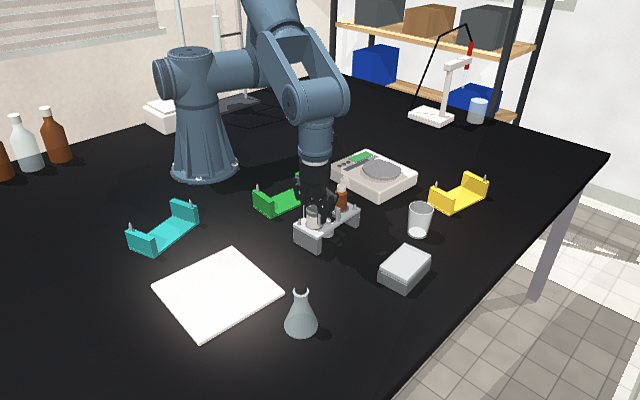

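The fingers are around the pot at (313,215), with the vial and plate undisturbed. Now I'll carry the pot to the board.

Request:
apply_moves(
  rows=[
    [[1,0,0,0.1,0,0,0],[1,0,0,0.3,0,0,0],[1,0,0,0.6,0,0,0],[1,0,0,0.7,0,0,0],[1,0,0,0.3,0,0,0],[1,-0.05,-0.2,0,0,0,0],[1,-0.15,-0.5,0,0,0,0],[1,-0.25,-0.8,0,0,0,0],[1,-0.25,-0.8,0,0,0,0],[1,-0.25,-0.8,0,0,0,0]],
  ],
)

```text
t: 6.5
eef_pos: [0.5116, -0.161, 0.228]
tcp_rot: [-3.139, -0.001, 1.614]
contact_force: [0.3, 0.0, 0.0]
grip_width: 0.501
gripper_force: 30.6
```

Request:
apply_moves(
  rows=[
    [[1,-0.25,-0.8,0,0,0,0],[1,-0.25,-0.8,0,0,0,0],[1,-0.25,-0.8,0,0,0,0],[1,-0.25,-0.8,0,0,0,0],[1,-0.25,-0.8,0,0,0,0],[1,-0.25,-0.65,0,0,0,0],[1,-0.15,-0.4,0,0,0,0],[1,-0.1,-0.2,0,0,0,0],[1,0,0,0,0,0,0],[1,0,0,0,0,0,0]],
  ],
)

```text
t: 7.5
eef_pos: [0.4431, -0.369, 0.2292]
tcp_rot: [-3.141, -0.001, 1.614]
contact_force: [0.8, 1.7, -0.0]
grip_width: 0.498
gripper_force: 30.6
```

```bash
python3 - <<'E'
from fit import *
from workcell import arm
s=arm.state();print(s["t"],s["eef_pos"],s["tcp_rot"],s["contact_force"],s["grip_width"],s["gripper_force"])
c=cam("top")
f=c["frame"]
p,r=fitpts(c,[(a*.11,b*.11,.012) for a in(-1,1) for b in(-1,1)],[.516,-.313,-.061]);print(p,r.round(1).tolist())
c=cam("wrist","w2.png")
g=cv2.cvtColor(c["frame"],cv2.COLOR_BGR2GRAY)
L=[(a*.11,b*.11,.012) for a in(-1,1) for b in(-1,1)]
print(px(c,[(.516+a*np.cos(.06)+b*np.sin(.06),-.313-a*np.sin(.06)+b*np.cos(.06),z) for a,b,z in L]).round())
E
```

```text
7.5 [ 0.44313206 -0.36900316  0.22915344] [-3.14129626e+00 -1.10109354e-03  1.61425028e+00] [ 0.83470507  1.68874839 -0.04420008] 0.49768481358265254 30.645993808284402
[ 0.51688824 -0.31228568 -0.0649052 ] [[-0.0, 0.0], [-0.0, 0.1], [0.1, -0.0], [-0.0, -0.1]]
[[280. 228.]
 [295.  -4.]
 [473. 247.]
 [542.  27.]]
```

View pics/w2.png

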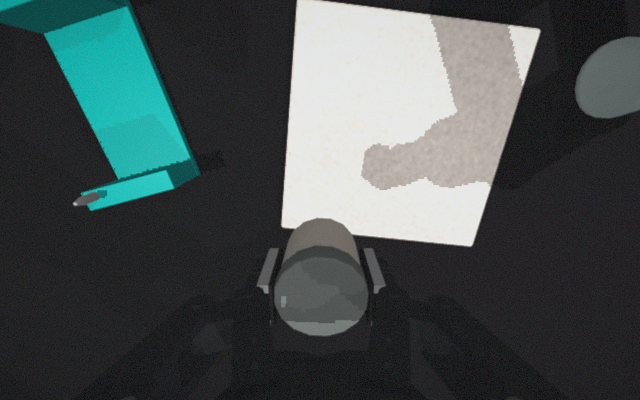

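The pot is held upright at (320,290), over the board's near edge. The board fits at (0.5169, -0.3123), yaw -0.065. I'll shift +11 mm in x and +16 mm in y, then lower.

Request:
apply_moves(
  rows=[
    [[1,0.15,0.2,-0.3,0,0,0],[1,0.12,0.2,-0.7,0,0,0],[1,0,0,-0.8,0,0,0],[1,0,0,-0.7,0,0,0],[1,0,0,-0.4,0,0,0],[1,0,0,-0.25,0,0,0],[1,0,0,-0.1,0,0,0],[1,0,0,-0.03,0,0,0],[1,0,0,0,0,0,0]],
  ],
)

```text
t: 8.5
eef_pos: [0.4543, -0.3545, 0.0994]
tcp_rot: [3.14, 0.001, 1.614]
contact_force: [0.4, -0.7, -1.1]
grip_width: 0.5
gripper_force: 30.7
```

Request:
apply_moves(
  rows=[
    [[1,0,0,-0.03,0,0,0],[1,0,0,-0.02,0,0,0],[1,0,0,0,0,0,0],[1,0,0,0,0,0,0]],
  ],
)

```text
t: 8.9
eef_pos: [0.4538, -0.3541, 0.0966]
tcp_rot: [3.141, 0.0, 1.614]
contact_force: [-0.2, 0.6, -0.6]
grip_width: 0.502
gripper_force: 30.7
```

Request:
apply_moves(
  rows=[
    [[1,0,0,-0.015,0,0,0],[1,0,0,0,0,0,0],[1,0,0,-0.01,0,0,0],[1,0,0,0,0,0,0],[1,0,0,0,0,0,0]],
  ],
)

```text
t: 9.4
eef_pos: [0.454, -0.3542, 0.0961]
tcp_rot: [3.141, 0.001, 1.614]
contact_force: [-1.5, 2.0, 6.0]
grip_width: 0.497
gripper_force: 31.0
```

Request:
apply_moves(
  rows=[
    [[-0.1,0,0,0,0,0,0],[-0.2,0,0,0,0,0,0],[-0.4,0,0,0,0,0,0],[-1,0,0,0,0,0,0],[-1,0,0,0,0,0,0],[-1,0,0,0.3,0,0,0],[-1,0,0,0.7,0,0,0],[-1,0,0,0.9,0,0,0],[-1,0,0,0.9,0,0,0],[-1,0,0.2,0.8,0,0,0]],
  ],
)

```text
t: 10.4
eef_pos: [0.4539, -0.3467, 0.2424]
tcp_rot: [3.14, 0.002, 1.613]
contact_force: [-0.3, -0.8, 0.6]
grip_width: 0.999
gripper_force: 0.0
```

Request:
apply_moves(
  rows=[
    [[-1,0.15,0.6,0.4,0,0,0],[-1,0.2,1,0,0,0,0],[-1,0.2,1,0,0,0,0],[-1,0.2,1,0,0,0,0],[-1,0.25,1,0,0,0,0],[-1,0.25,1,0,0,0,0],[-1,0.25,1,0,0,0,0],[-1,0.25,1,0,0,0,0],[-1,0.25,1,0,0,0,0],[-1,0.2,1,0,0,0,0]],
  ],
)

```text
t: 11.4
eef_pos: [0.5421, 0.0398, 0.2566]
tcp_rot: [3.14, 0.0, 1.614]
contact_force: [0.5, -0.7, 0.3]
grip_width: 1.001
gripper_force: 0.0
```

Request:
apply_moves(
  rows=[
    [[-1,0.11,0.6,0,0,0,0],[-1,0,0.18,0,0,0,0],[-1,0,0,0,0,0,0],[-1,0,0,0,0,0,0],[-1,0,0,0,0,0,0]],
  ],
)

```text
t: 11.9
eef_pos: [0.5462, 0.068, 0.2556]
tcp_rot: [3.141, 0.0, 1.612]
contact_force: [-0.2, -0.6, -0.2]
grip_width: 0.999
gripper_force: 0.0
```

Request:
apply_moves(
  rows=[
    [[-1,0,0.02,-0.5,0,0,0],[-1,0,0,-0.8,0,0,0],[-1,0,0,-0.7,0,0,0],[-1,0,0,-0.4,0,0,0],[-1,0,0,-0.24,0,0,0],[-1,0,0,0,0,0,0],[-0.3,0,0,0,0,0,0],[-0.1,0,0,0,0,0,0],[0,0,0,0,0,0,0],[0.1,0,0,0,0,0,0]],
  ],
)

```text
t: 12.9
eef_pos: [0.5466, 0.0701, 0.1506]
tcp_rot: [3.14, 0.0, 1.614]
contact_force: [0.7, 1.3, 0.2]
grip_width: 0.449
gripper_force: 0.0
```

Request:
apply_moves(
  rows=[
    [[0.2,0,0,0,0,0,0],[0.3,0,0,0,0,0,0],[1,0,0,0,0,0,0],[1,0,0,0,0,0,0],[1,0,0,0,0,0,0],[1,0,0,0,0,0,0]],
  ],
)

```text
t: 13.5
eef_pos: [0.5468, 0.0701, 0.1505]
tcp_rot: [3.14, 0.0, 1.614]
contact_force: [-0.6, -0.2, 5.8]
grip_width: 0.386
gripper_force: 30.1
```

Request:
apply_moves(
  rows=[
    [[1,0,0,0.1,0,0,0],[1,0,0,0.3,0,0,0],[1,0,0,0.6,0,0,0],[1,0,0,0.7,0,0,0],[1,0,0,0.3,0,0,0],[1,-0.05,-0.2,0,0,0,0],[1,-0.15,-0.5,0,0,0,0],[1,-0.2,-0.8,0,0,0,0],[1,-0.2,-0.8,0,0,0,0],[1,-0.2,-0.8,0,0,0,0]],
  ],
)

```text
t: 14.5
eef_pos: [0.5127, -0.0551, 0.2281]
tcp_rot: [-3.139, -0.001, 1.614]
contact_force: [-0.4, 0.6, -1.1]
grip_width: 0.385
gripper_force: 29.9
```

Request:
apply_moves(
  rows=[
    [[1,-0.2,-0.8,0,0,0,0],[1,-0.2,-0.8,0,0,0,0],[1,-0.2,-0.8,0,0,0,0],[1,-0.2,-0.8,0,0,0,0],[1,-0.2,-0.8,0,0,0,0],[1,-0.2,-0.8,0,0,0,0],[1,-0.1,-0.3,0,0,0,0],[1,-0.07,-0.14,-0.1,0,0,0],[1,0,0,-0.4,0,0,0],[1,0,0,-0.7,0,0,0]],
  ],
)

```text
t: 15.5
eef_pos: [0.4601, -0.2635, 0.1822]
tcp_rot: [3.139, 0.002, 1.614]
contact_force: [0.2, 0.7, -1.1]
grip_width: 0.384
gripper_force: 30.0
```

Request:
apply_moves(
  rows=[
    [[1,0,0,-0.7,0,0,0],[1,0,0,-0.6,0,0,0],[1,0,0,-0.4,0,0,0],[1,0,0,-0.25,0,0,0],[1,0,0,-0.1,0,0,0],[1,0,0,-0.05,0,0,0],[1,0,0,0,0,0,0],[1,0,0,0,0,0,0]],
  ],
)

```text
t: 16.3
eef_pos: [0.4599, -0.2639, 0.0986]
tcp_rot: [3.14, 0.001, 1.614]
contact_force: [1.1, 0.1, -1.8]
grip_width: 0.388
gripper_force: 30.0
```

Request:
apply_moves(
  rows=[
    [[1,0,0,-0.03,0,0,0],[1,0,0,-0.015,0,0,0],[1,0,0,-0.01,0,0,0],[1,0,0,0,0,0,0],[1,0,0,0,0,0,0]],
  ],
)

```text
t: 16.8
eef_pos: [0.4597, -0.2638, 0.0965]
tcp_rot: [3.141, 0.001, 1.614]
contact_force: [-0.9, 1.8, 6.4]
grip_width: 0.387
gripper_force: 30.6
```

Request:
apply_moves(
  rows=[
    [[0.1,0,0,0,0,0,0],[0,0,0,0,0,0,0],[-0.3,0,0,0,0,0,0],[-1,0,0,0,0,0,0],[-1,0,0,0,0,0,0],[-1,0,0,0.3,0,0,0],[-1,0,0,0.7,0,0,0],[-1,0,0,0.9,0,0,0],[-1,0,0,0.9,0,0,0],[-1,0,0,0.8,0,0,0]],
  ],
)

```text
t: 17.8
eef_pos: [0.4595, -0.2636, 0.2424]
tcp_rot: [3.14, 0.001, 1.614]
contact_force: [-0.3, 0.5, 0.1]
grip_width: 1.0
gripper_force: 0.0
```

Request:
apply_moves(
  rows=[
    [[-1,0.1,0.3,0.4,0,0,1],[-1,0.2,0.7,0,0,0,1],[-1,0.2,0.7,0,0,0,1],[-1,0.2,0.7,0,0,0,1],[-1,0.2,0.7,0,0,0,1],[-1,0.2,0.7,0,0,0,1],[-1,0.2,0.7,0,0,0,1],[-1,0.2,0.7,0,0,0,1],[-1,0.2,0.7,0,0,0,1],[-1,0.2,0.6,0,0,0,1]],
  ],
)

```text
t: 18.8
eef_pos: [0.5355, -0.002, 0.2566]
tcp_rot: [3.141, 0.001, 2.618]
contact_force: [0.2, 0.2, -0.3]
grip_width: 0.994
gripper_force: 0.0
```

Request:
apply_moves(
  rows=[
    [[-1,0.2,0.4,0,0,0,1],[-1,0.12,0.12,0,0,0,1],[-1,0,0,0,0,0,1],[-1,0,0,0,0,0,1],[-1,0,0,0,0,0,1],[-1,0,0,0,0,0,0.7],[-1,0,0,0,0,0,0],[-1,0,0,0,0,0,0],[-1,0,0,0,0,0,0]],
  ],
)

```text
t: 19.7
eef_pos: [0.5482, 0.0172, 0.256]
tcp_rot: [-3.141, 0.0, -3.101]
contact_force: [-0.2, -0.1, -0.3]
grip_width: 1.001
gripper_force: 0.0
```

```bash
python3 - <<'E'
from fit import *
from workcell import arm
s=arm.state();print(s["t"],s["eef_pos"],s["tcp_rot"],s["contact_force"])
c=cam("wrist","w3.png");pickle.dump(c,open("w3.pkl","wb"))
L=[(a*.042,b*.088,.066) for a in(-1,1) for b in(-1,1)]
p,r=fitpts(c,L,[.5486,.017,.042]);print(p,r.round(1).tolist())
E
```

```text
19.7 [0.54822105 0.01723956 0.25598305] [-3.14147853e+00  4.29027959e-04 -3.10085121e+00] [-0.19039382 -0.12096567 -0.29282651]
[0.54867771 0.01704626 0.04313653] [[0.2, 0.1], [-0.3, 0.1], [0.3, -0.3], [-0.2, -0.2]]
```

View pics/w3.png

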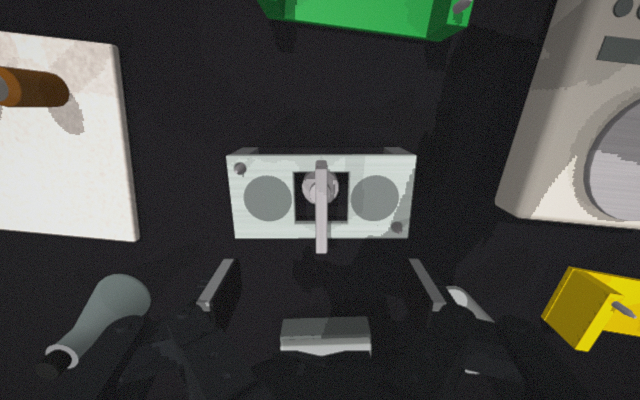

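The plate is empty now and at the same pose. The handle is at (321,205) and the vial stands on the board. I'll grip the handle next.

Request:
apply_moves(
  rows=[
    [[-1,0.01,0,-0.5,0,0,0],[-1,0,0,-0.8,0,0,0],[-1,0,0,-0.7,0,0,0],[-1,0,0,-0.35,0,0,0],[-1,0,0,-0.17,0,0,0],[-1,0,0,0,0,0,0],[-0.3,0,0,0,0,0,0],[0,0,0,0,0,0,0],[0.3,0,0,0,0,0,0],[0.5,0,0,0,0,0,0]],
  ],
  force=60,
)

```text
t: 20.75
eef_pos: [0.549, 0.0172, 0.1555]
tcp_rot: [-3.141, 0.001, -3.099]
contact_force: [0.2, 0.1, -1.2]
grip_width: 0.332
gripper_force: 0.0
```

Request:
apply_moves(
  rows=[
    [[0.6,0,0,0,0,0,0],[0.7,0,0,0,0,0,0],[0.8,0,0,0,0,0,0],[1,0,0,0,0,0,0],[1,0,0,0,0,0,0],[1,0,0,0,0,0,0],[1,0,0,0,0,0,0],[1,0,0,0,0,0,0]],
  ],
)

```text
t: 21.55
eef_pos: [0.5487, 0.0173, 0.155]
tcp_rot: [-3.142, 0.0, -3.099]
contact_force: [-2.7, 0.7, 5.4]
grip_width: 0.103
gripper_force: 58.9
```

Request:
apply_moves(
  rows=[
    [[1,0,0,0.05,0,0,0],[1,0,0,0.1,0,0,0],[1,0,0,0.15,0,0,0],[1,0,0,0.2,0,0,0],[1,0,0,0.2,0,0,0],[1,0,0,0.2,0,0,0],[1,0,0,0.2,0,0,0],[1,0,0,0.1,0,0,0],[1,0,0,0,0,0,0],[1,0,0,0,0,0,0]],
  ],
)

```text
t: 22.55
eef_pos: [0.5485, 0.0173, 0.2027]
tcp_rot: [3.142, -0.0, -3.099]
contact_force: [0.4, 0.0, -3.2]
grip_width: 0.104
gripper_force: 58.5
```

```bash
python3 - <<'E'
from fit import *
from workcell import arm
s=arm.state();print(s["t"],s["eef_pos"],s["tcp_rot"],s["contact_force"],s["ft_torque"],s["grip_width"])
c=cam("wrist","w4.png")
dz=s["eef_pos"][2]-.155
L=[(a*.042,b*.088,.066+dz) for a in(-1,1) for b in(-1,1)]
p,r=fitpts(c,L,[.5487,.017,.043]);print(p,r.round(1).tolist())
E
```

```text
22.55 [0.54847057 0.01728442 0.20269302] [ 3.14156674e+00 -1.69744402e-04 -3.09939176e+00] [ 0.35677819  0.00928299 -3.24037028] [ 0.01706775 -0.05575007  0.03482967] 0.10391847231757458
[0.54860731 0.01697346 0.04300211] [[0.2, 0.1], [-0.3, 0.2], [0.2, -0.2], [-0.1, -0.3]]
```

View pics/w4.png

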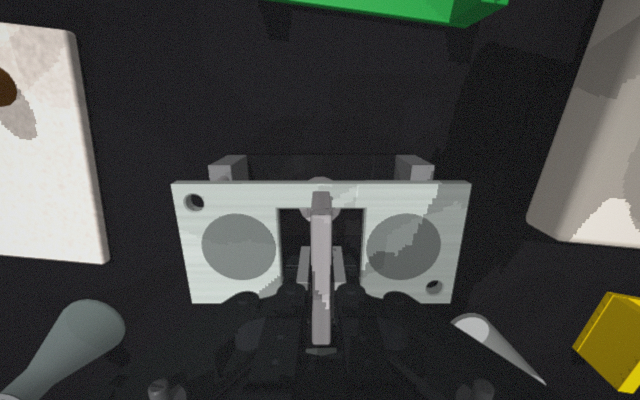

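The plate came off level, with its corners fitting the lifted height and both holes clear of the pins. I'll carry it to the board.

Request:
apply_moves(
  rows=[
    [[1,0,0,0.2,0,0,0],[1,0,0,0.3,0,0,0],[1,0,-0.15,0,0,0,0],[1,0.03,-0.35,0,0,0,-0.1],[1,0.05,-0.6,0,0,0,-0.1],[1,0.05,-0.8,0,0,0,-0.1],[1,0.05,-0.8,0,0,0,-0.1],[1,0.05,-0.8,0,0,0,-0.1],[1,0.05,-0.8,0,0,0,-0.1],[1,0.05,-0.8,0,0,0,-0.1]],
  ],
)

```text
t: 23.6
eef_pos: [0.5613, -0.1892, 0.2224]
tcp_rot: [-3.141, -0.0, 3.112]
contact_force: [0.1, -0.0, -2.7]
grip_width: 0.098
gripper_force: 58.5
```

Request:
apply_moves(
  rows=[
    [[1,0.05,-0.8,0,0,0,-0.1],[1,0.05,-0.8,0,0,0,-0.1],[1,0.03,-0.7,0,0,0,-0.1],[1,0,-0.45,0,0,0,-0.08],[1,0,-0.25,0,0,0,0],[1,0,-0.22,0,0,0,0],[1,0,0,0,0,0,0],[1,0,0,0,0,0,0]],
  ],
)

```text
t: 24.4
eef_pos: [0.5671, -0.3147, 0.2226]
tcp_rot: [3.141, -0.0, 3.076]
contact_force: [-0.6, 0.3, -2.8]
grip_width: 0.104
gripper_force: 58.6
```

Request:
apply_moves(
  rows=[
    [[1,0,0,-0.2,0,0,0],[1,0,0,-0.5,0,0,0],[1,0,0,-0.6,0,0,0],[1,0,0,-0.5,0,0,0],[1,0,0,-0.4,0,0,0],[1,0,0,-0.3,0,0,0],[1,0,0,-0.2,0,0,0],[1,0,0,-0.08,0,0,0],[1,0,0,0,0,0,0],[1,0,0,0,0,0,0]],
  ],
)

```text
t: 25.4
eef_pos: [0.5675, -0.316, 0.1125]
tcp_rot: [-3.141, 0.001, 3.076]
contact_force: [-0.2, 1.2, -3.4]
grip_width: 0.103
gripper_force: 58.5
```

Request:
apply_moves(
  rows=[
    [[1,0,0,-0.03,0,0,0],[1,0,0,-0.015,0,0,0],[1,0,0,-0.01,0,0,0],[1,0,0,0,0,0,0],[1,0,0,0,0,0,0]],
  ],
)

```text
t: 25.9
eef_pos: [0.567, -0.3155, 0.1094]
tcp_rot: [-3.142, 0.0, 3.076]
contact_force: [-0.6, 0.5, -2.8]
grip_width: 0.099
gripper_force: 58.5
```

Request:
apply_moves(
  rows=[
    [[1,0,0,-0.015,0,0,0],[1,0,0,0,0,0,0],[1,0,0,0,0,0,0]],
  ],
)

```text
t: 26.2
eef_pos: [0.5671, -0.3156, 0.1091]
tcp_rot: [-3.141, 0.0, 3.076]
contact_force: [-1.5, 0.1, 1.3]
grip_width: 0.103
gripper_force: 58.9
```

Request:
apply_moves(
  rows=[
    [[0.7,0,0,0,0,0,0],[0.5,0,0,0,0,0,0],[0,0,0,0,0,0,0],[-1,0,0,0,0,0,0],[-1,0,0,0,0,0,0],[-1,0,0,0.2,0,0,0],[-1,0,0,0.6,0,0,0],[-1,0,0,0.9,0,0,0],[-1,0,0,0.9,0,0,0],[-1,0,0,0.8,0,0,0]],
  ],
)

```text
t: 27.2
eef_pos: [0.5672, -0.3157, 0.2474]
tcp_rot: [-3.141, 0.001, 3.076]
contact_force: [0.9, -0.9, 0.7]
grip_width: 1.005
gripper_force: 0.0
```

Request:
apply_moves(
  rows=[
    [[-1,0,0.3,0.3,0,0,0.1],[-1,-0.05,0.9,0,0,0,0.1],[-1,-0.05,1,0,0,0,0.1],[-1,-0.05,1,0,0,0,0.1],[-1,-0.05,1,0,0,0,0.1],[-1,-0.05,1,0,0,0,0.1],[-1,-0.05,1,0,0,0,0.1],[-1,-0.05,1,0,0,0,0.1],[-1,-0.05,0.7,0,0,0,0.1],[-1,-0.06,0.3,0,0,0,0.1]],
  ],
)

```text
t: 28.2
eef_pos: [0.5474, 0.0157, 0.2559]
tcp_rot: [3.141, -0.002, -3.104]
contact_force: [0.3, 0.0, -0.2]
grip_width: 1.0
gripper_force: 0.0
```

Request:
apply_moves(
  rows=[
    [[-1,0,0.12,0,0,0,0.08],[-1,0,0,0,0,0,0],[-1,0,0,0,0,0,0],[-1,0,0,0,0,0,0]],
  ],
)

```text
t: 28.6
eef_pos: [0.5488, 0.0161, 0.2567]
tcp_rot: [-3.141, -0.0, -3.101]
contact_force: [0.3, 0.1, -0.3]
grip_width: 0.999
gripper_force: 0.0
```

```bash
python3 - <<'E'
from fit import *
from workcell import arm
s=arm.state();print(s["t"],s["eef_pos"],s["tcp_rot"],s["contact_force"])
c=cam("wrist");pickle.dump(c,open("w5.pkl","wb"))
cv2.imwrite("pics/c5.png",cv2.resize(c["frame"][130:260,210:430],None,fx=3.6,fy=3.6,interpolation=cv2.INTER_CUBIC))
t=cam("top","t5.png");pickle.dump(t,open("t5.pkl","wb"))
p,r=fitpts(t,[(a*.042,b*.088,.020) for a in(-1,1) for b in(-1,1)],[.567,-.3155,-.065]);print(p,r.round(1).tolist())
E
```

```text
28.6 [0.54877122 0.01609189 0.25669653] [-3.14138465e+00 -7.76836235e-05 -3.10104583e+00] [ 0.30355538  0.08432711 -0.25945365]
[ 0.56751822 -0.31501097 -0.07189918] [[-0.1, 0.0], [0.1, 0.0], [-0.0, 0.0], [-0.0, -0.1]]
```

View pics/c5.png

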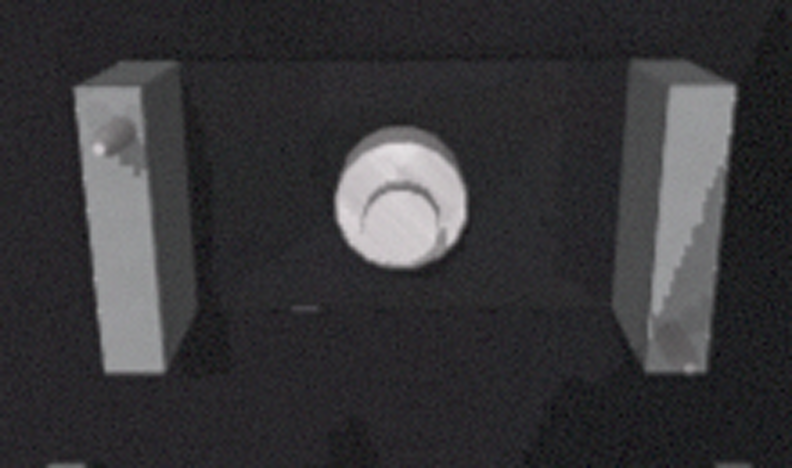

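View pics/t5.png

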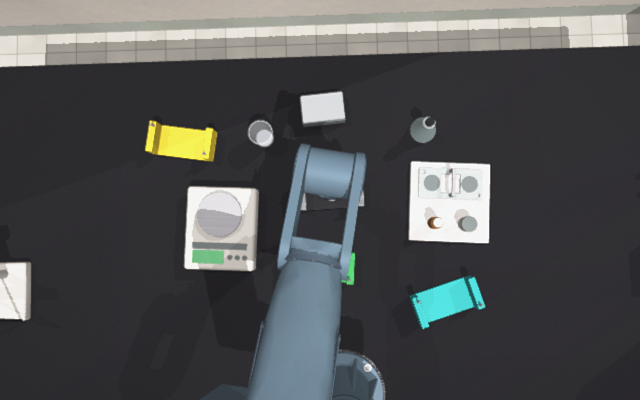

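The crop shows the weight with its knob top at (400,228) and body top at (401,205), standing between the walls, with the pins at (110,138) and (680,350). The top view shows the plate flat on the board at (450,182), the vial at (436,223) and the pot at (468,224). Next I'll measure the weight and the pan.

```bash
python3 - <<'E'
from fit import *
c=pickle.load(open("w5.pkl","rb"));t=pickle.load(open("t5.pkl","rb"))
print("knob",ray(c,320.75,193.0,.054),"body",ray(c,321,186.6,.032))
q=np.array([(75,87),(141,87),(163,373),(105,373),(668,86),(736,86),(708,372),(647,372)])
q=np.c_[210+(q[:,0]+.5)/3.6-.5,130+(q[:,1]+.5)/3.6-.5]
L=np.array([(-.042,-.088),(-.042,-.07),(.042,-.07),(.042,-.088),(-.042,.07),(-.042,.088),(.042,.088),(.042,.07)])
def W(p):
    Rm=np.array([[np.cos(p[2]),-np.sin(p[2])],[np.sin(p[2]),np.cos(p[2])]]);return np.c_[L@Rm.T+p[:2],np.full(8,.058)]
r=least_squares(lambda p:(px(c,W(p))-q).ravel(),[.5487,.017,.043],loss="soft_l1");print("stand",r.x,r.fun.reshape(-1,2).round(1).tolist())
# pan: housing fit and ellipse
g=cv2.cvtColor(t["frame"],cv2.COLOR_BGR2GRAY)
sub=cv2.resize(g[180:250,185:255],None,fx=6,fy=6,interpolation=cv2.INTER_CUBIC)
h=cv2.HoughCircles(sub,cv2.HOUGH_GRADIENT,1,500,param1=80,param2=15,minRadius=115,maxRadius=160)
print(h); x,y,rad=h[0,0]; u,v=185+(x+.5)/6-.5,180+(y+.5)/6-.5
P=ray(t,u,v,.076);print("pan",P,"radius",rad/6*(t["origin"][2]-.076)/t["fx"])
p,r=fitpts(t,[(a,b,.058) for a in(-.15,.075) for b in(-.095,.095)],[P[0],P[1],0.03]);print("housing",p,r.round(1).tolist())
E
```

```text
knob [0.54749812 0.01570241 0.054     ] body [0.54696766 0.01593402 0.032     ]
stand [0.54870012 0.01722248 0.04347229] [[-0.5, -0.2], [0.0, -0.2], [0.8, 0.4], [-0.2, 0.4], [0.4, -0.3], [0.4, -0.4], [-0.3, 0.3], [-0.5, 0.4]]
NoneTraceback (most recent call last):
  File "<stdin>", line 14, in <module>
TypeError: 'NoneType' object is not subscriptable
```

Request:
apply_moves(
  rows=[
    [[-0.3,-0.04,0,-0.4,0,0,0],[-0.3,0,0,-0.7,0,0,0],[-0.3,0,0,-0.8,0,0,0],[-0.3,0,0,-0.7,0,0,0],[-0.3,0,0,-0.5,0,0,0],[-0.3,0,0,-0.35,0,0,0],[-0.3,0,0,-0.2,0,0,0],[-0.3,0,0,-0.05,0,0,0],[-0.3,0,0,0,0,0,0],[-0.3,0,0,0,0,0,0]],
  ],
  force=60,
)

```text
t: 29.7
eef_pos: [0.5478, 0.0171, 0.1098]
tcp_rot: [-3.141, 0.002, -3.099]
contact_force: [-0.9, 0.4, 0.4]
grip_width: 0.65
gripper_force: 0.0
```

```bash
python3 - <<'E'
from fit import *
t=pickle.load(open("t5.pkl","rb"));f=t["frame"]
p,r=fitpts(t,[(a,b,.058) for a in(-.15,.075) for b in(-.095,.095)],[.4965,.3174,0.0]);print("housing",p,r.round(1).tolist())
cv2.imwrite("pics/pan.png",cv2.resize(f[180:275,180:265],None,fx=6,fy=6,interpolation=cv2.INTER_CUBIC))
E
```

```text
housing [ 0.49629674  0.31686691 -0.06810119] [[1.8, 0.5], [-1.6, 0.6], [0.7, -0.3], [-0.8, -0.9]]
```

View pics/pan.png

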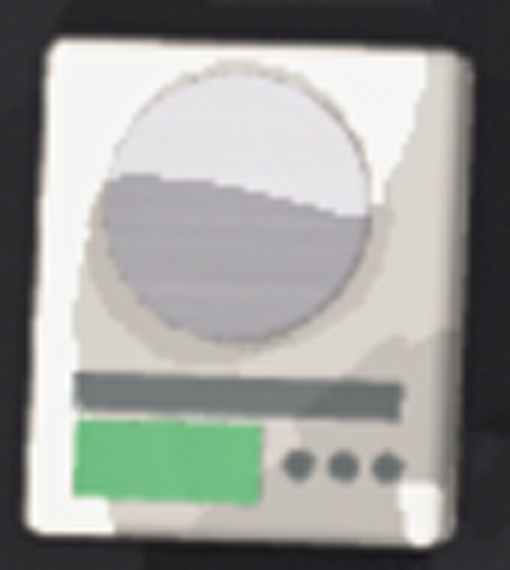

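The pan disc spans crop columns 102–371 and rows 70–342. That puts its centre at top pixel (219.0, 213.9) and world (0.4967, 0.3174), and the measured radius of 60 mm checks out. Now I'll grip the knob.

Request:
apply_moves(
  rows=[
    [[-0.3,0,-0.03,-0.03,0,0,0],[0,0,0,0,0,0,0],[0.2,0,0,0,0,0,0],[0.3,0,0,0,0,0,0],[0.4,0,0,0,0,0,0],[0.5,0,0,0,0,0,0],[1,0,0,0,0,0,0],[1,0,0,0,0,0,0],[1,0,0,0,0,0,0],[1,0,0,0,0,0,0]],
  ],
)

```text
t: 30.7
eef_pos: [0.5471, 0.0162, 0.1079]
tcp_rot: [3.142, 0.0, -3.099]
contact_force: [-2.1, 1.6, 5.3]
grip_width: 0.227
gripper_force: 58.6
```

Request:
apply_moves(
  rows=[
    [[1,0,0,0.05,0,0,0],[1,0,0,0.15,0,0,0],[1,0,0,0.3,0,0,0],[1,0,0,0.45,0,0,0],[1,0,0,0.5,0,0,0],[1,0,0,0.5,0,0,0],[1,0,0,0.4,0,0,0],[1,0,0,0.2,0,0,0],[1,0,0,0,0,0,0],[1,0,0,0,0,0,0]],
  ],
)

```text
t: 31.7
eef_pos: [0.5467, 0.0161, 0.2092]
tcp_rot: [3.142, -0.0, -3.099]
contact_force: [0.7, -0.2, -2.7]
grip_width: 0.225
gripper_force: 58.7
```

```bash
python3 - <<'E'
from fit import *
c=cam("wrist");cv2.imwrite("pics/c6.png",cv2.resize(c["frame"][200:400,200:440],None,fx=2.5,fy=2.5))
E
```

```text
(no output)
```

View pics/c6.png

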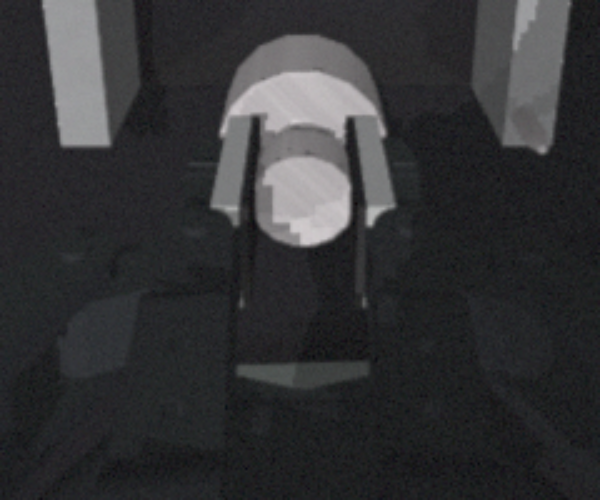

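The weight hangs upright between the pads, with its knob at (303,200). I'll carry it to the pan.

Request:
apply_moves(
  rows=[
    [[1,-0.05,0.15,0,0,0,0],[1,-0.1,0.4,0,0,0,0],[1,-0.1,0.7,0,0,0,0],[1,-0.15,0.8,0,0,0,0],[1,-0.15,0.8,0,0,0,0],[1,-0.15,0.8,0,0,0,0],[1,-0.15,0.8,0,0,0,0],[1,-0.15,0.8,0,0,0,0],[1,-0.1,0.8,0,0,0,0],[1,-0.1,0.7,0,0,0,0]],
  ],
)

```text
t: 32.75
eef_pos: [0.4973, 0.2887, 0.2091]
tcp_rot: [3.141, -0.001, -3.098]
contact_force: [-0.4, -0.4, -2.0]
grip_width: 0.227
gripper_force: 58.8
```

Request:
apply_moves(
  rows=[
    [[1,-0.05,0.45,0,0,0,0],[1,0,0.25,0,0,0,0],[1,0,0.1,-0.1,0,0,0],[1,0,0,-0.25,0,0,0],[1,0,0,-0.25,0,0,0],[1,0,0,-0.15,0,0,0],[1,0,0,0,0,0,0],[1,0,0,0,0,0,0],[1,0,0,0,0,0,0]],
  ],
)

```text
t: 33.65
eef_pos: [0.4974, 0.3179, 0.18]
tcp_rot: [3.141, 0.001, -3.1]
contact_force: [-0.3, 0.4, -2.9]
grip_width: 0.224
gripper_force: 58.9
```

Request:
apply_moves(
  rows=[
    [[1,0,0,-0.04,0,0,0],[1,0,0,-0.03,0,0,0],[1,0,0,-0.02,0,0,0],[1,0,0,-0.015,0,0,0],[1,0,0,0,0,0,0],[1,0,0,0,0,0,0]],
  ],
)

```text
t: 34.25
eef_pos: [0.4971, 0.3181, 0.1759]
tcp_rot: [3.142, 0.0, -3.099]
contact_force: [-2.0, -1.3, 3.1]
grip_width: 0.225
gripper_force: 59.4
```

Request:
apply_moves(
  rows=[
    [[0.5,0,0,0,0,0,0],[0.4,0,0,0,0,0,0],[0.2,0,0,0,0,0,0],[0,0,0,0,0,0,0],[-0.5,0,0,0,0,0,0],[-0.5,0,0,0.2,0,0,0],[-1,0,0,0.5,0,0,0],[-1,0,0,0.8,0,0,0],[-1,0,0,0.6,0,0,0],[-1,0,0,0,0,0,0]],
  ],
)

```text
t: 35.25
eef_pos: [0.499, 0.3189, 0.2645]
tcp_rot: [3.139, 0.008, -3.099]
contact_force: [0.1, 0.0, 0.2]
grip_width: 1.001
gripper_force: 0.0
```

```bash
python3 - <<'E'
from fit import *
c=cam("wrist");pickle.dump(c,open("w7.pkl","wb"))
cv2.imwrite("pics/c7.png",cv2.resize(c["frame"][100:300,170:470],None,fx=2.6,fy=2.6))
E
```

```text
(no output)
```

View pics/c7.png

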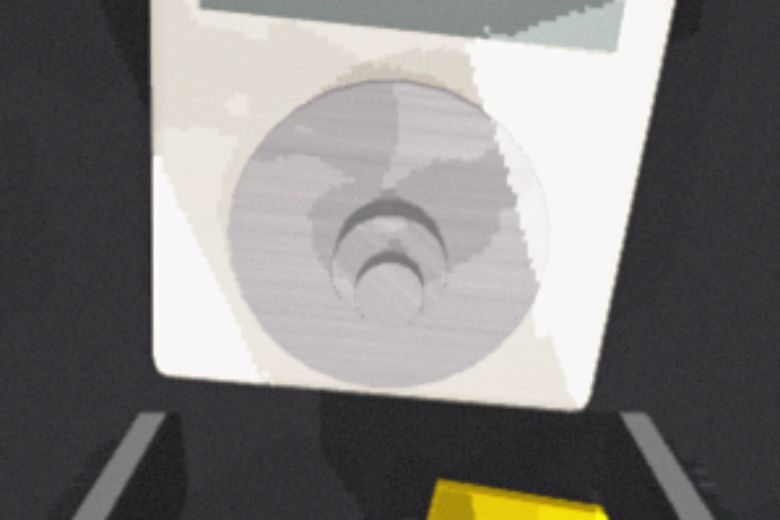

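The weight stands on the pan. The pan ellipse spans (228–549, 80–388), with the knob top at (390,292). I'll check the centring and plan the way back to the plate.

```bash
python3 - <<'E'
from fit import *
c=pickle.load(open("w7.pkl","rb"))
def r(x,y,z): return ray(c,170+(x+.5)/2.6-.5,100+(y+.5)/2.6-.5,z).round(4)
print("pan l/r/t/b",[r(*p,.076)[:2] for p in[(228,228),(549,238),(388,80),(388,388)]])
print("knob",r(390,292,.122),"body top",r(389.5,270,.100))
E
```

```text
pan l/r/t/b [array([0.4918, 0.2583]), array([0.4907, 0.3765]), array([0.4365, 0.3149]), array([0.5555, 0.3197])]
knob [0.4965 0.3181 0.122 ] body top [0.4971 0.3179 0.1   ]
```

Request:
apply_moves(
  rows=[
    [[-1,0,-0.3,0,0,0,0],[-1,0.1,-0.8,0,0,0,-0.1],[-1,0.1,-1,0,0,0,-0.1],[-1,0.1,-1,0,0,0,-0.1],[-1,0.1,-1,0,0,0,-0.1],[-1,0.1,-1,0,0,0,-0.1],[-1,0.1,-1,0,0,0,-0.1],[-1,0.1,-1,0,0,0,-0.1],[-1,0.1,-1,0,0,0,-0.1],[-1,0.1,-1,0,0,0,-0.1]],
  ],
)

```text
t: 36.3
eef_pos: [0.5316, -0.048, 0.2578]
tcp_rot: [3.141, -0.003, 3.093]
contact_force: [0.0, -0.8, 0.5]
grip_width: 0.999
gripper_force: 0.0
```

Request:
apply_moves(
  rows=[
    [[-1,0.1,-1,0,0,0,-0.1],[-1,0.1,-1,0,0,0,-0.1],[-1,0.1,-1,0,0,0,0],[-1,0.1,-1,0,0,0,0],[-1,0.1,-1,0,0,0,0],[-1,0.1,-1,0,0,0,0],[-1,0.1,-0.6,0,0,0,0],[-1,0.05,-0.2,0,0,0,0],[-1,0,0,0,0,0,0],[-1,0,0,0,0,0,0]],
  ],
)

```text
t: 37.3
eef_pos: [0.5625, -0.3167, 0.2585]
tcp_rot: [3.14, -0.002, 3.074]
contact_force: [0.2, 0.3, 0.6]
grip_width: 0.998
gripper_force: 0.0
```

```bash
python3 - <<'E'
from fit import *
from workcell import arm
s=arm.state();print(s["t"],s["eef_pos"],s["tcp_rot"],s["contact_force"])
c=cam("wrist")
p,r=fitpts(c,[(a*.042,b*.088,.020) for a in(-1,1) for b in(-1,1)],[.567,-.3155,-.07]);print(p,r.round(1).tolist())
E
```

```text
37.3 [ 0.56249316 -0.31670365  0.25847034] [ 3.13997464e+00 -1.56852289e-03  3.07427445e+00] [0.24861462 0.32170875 0.59701916]
[ 0.56670244 -0.31608569 -0.06651069] [[-0.4, 0.2], [0.2, -0.0], [-0.3, -0.2], [0.6, 0.2]]
```

Request:
apply_moves(
  rows=[
    [[-1,0.1,0.03,-0.4,0,0,0],[-1,0.015,0,-0.8,0,0,0],[-1,0,0,-0.8,0,0,0],[-1,0,0,-0.8,0,0,0],[-1,0,0,-0.5,0,0,0],[-1,0,0,-0.3,0,0,0],[-1,0,0,-0.13,0,0,0],[-1,0,0,0,0,0,0],[-1,0,0,0,0,0,0]],
  ],
  force=60,
)

```text
t: 38.25
eef_pos: [0.5683, -0.3171, 0.1114]
tcp_rot: [-3.14, 0.002, 3.074]
contact_force: [-0.1, 0.7, 0.5]
grip_width: 1.002
gripper_force: 0.0
```

Request:
apply_moves(
  rows=[
    [[-0.3,0,0,0,0,0,0],[0,0,0,0,0,0,0],[0.2,0,0,0,0,0,0]],
  ],
)

```text
t: 38.55
eef_pos: [0.5678, -0.317, 0.1109]
tcp_rot: [-3.141, 0.001, 3.074]
contact_force: [-0.8, 0.0, 0.5]
grip_width: 0.515
gripper_force: 0.0
```

Request:
apply_moves(
  rows=[
    [[0.3,-0.02,0.03,-0.045,0,0,0.02],[0.5,0,0,0,0,0,0],[0.6,0,0,0,0,0,0],[0.7,0,0,0,0,0,0],[0.8,0,0,0,0,0,0],[1,0,0,0,0,0,0],[1,0,0,0,0,0,0],[1,0,0,0,0,0,0],[1,0,0,0,0,0,0],[1,0,0,0,0,0,0]],
  ],
)

```text
t: 39.55
eef_pos: [0.5668, -0.3156, 0.1085]
tcp_rot: [-3.141, 0.0, 3.076]
contact_force: [-0.5, -0.8, 2.0]
grip_width: 0.103
gripper_force: 58.7
```

Request:
apply_moves(
  rows=[
    [[1,0,0,0.05,0,0,0],[1,0,0,0.15,0,0,0],[1,0,0,0.3,0,0,0],[1,0,0,0.5,0,0,0],[1,0,0,0.6,0,0,0],[1,0,0,0.6,0,0,0],[1,0,0,0.4,0,0,0],[1,0,0.1,0.2,0,0,0],[1,0,0.3,0.05,0,0,0],[1,-0.05,0.6,0,0,0,0.1]],
  ],
)

```text
t: 40.55
eef_pos: [0.5645, -0.2755, 0.222]
tcp_rot: [-3.142, -0.0, 3.084]
contact_force: [0.4, -0.7, -3.1]
grip_width: 0.107
gripper_force: 58.5
```

Request:
apply_moves(
  rows=[
    [[1,-0.05,0.8,0,0,0,0.1],[1,-0.05,0.8,0,0,0,0.1],[1,-0.05,0.8,0,0,0,0.1],[1,-0.05,0.8,0,0,0,0.1],[1,-0.05,0.8,0,0,0,0.1],[1,-0.05,0.8,0,0,0,0.1],[1,-0.05,0.8,0,0,0,0.1],[1,-0.05,0.8,0,0,0,0.1],[1,-0.05,0.5,0,0,0,0.1],[1,-0.01,0.3,0,0,0,0.1]],
  ],
)

```text
t: 41.55
eef_pos: [0.5448, 0.0151, 0.221]
tcp_rot: [3.14, -0.003, -3.095]
contact_force: [0.0, -0.7, -3.4]
grip_width: 0.101
gripper_force: 58.6
```

Request:
apply_moves(
  rows=[
    [[1,0,0.12,0,0,0,0.08],[1,0,0,0,0,0,0],[1,0,0,0,0,0,0],[1,0,0,0,0,0,0]],
  ],
)

```text
t: 41.95
eef_pos: [0.5465, 0.0163, 0.2223]
tcp_rot: [-3.141, -0.0, -3.091]
contact_force: [0.2, -0.3, -3.4]
grip_width: 0.104
gripper_force: 58.6
```

```bash
cat > chk.py <<'E'
from fit import *
from workcell import arm
c=cam("wrist");s=arm.state();print(s["t"],s["eef_pos"],s["tcp_rot"],s["contact_force"],s["ft_torque"])
dz=s["eef_pos"][2]-.1545
p,r=fitpts(c,[(a*.042,b*.088,.066+dz) for a in(-1,1) for b in(-1,1)],[*s["eef_pos"][:2],s["tcp_rot"][2]%(2*np.pi)-np.pi]);print(p,r.round(1).tolist())
E
python3 chk.py
```

```text
42.0 [0.54651357 0.01631025 0.22234458] [-3.14139488e+00 -3.63164559e-05 -3.09082827e+00] [ 0.44657809  0.27928191 -3.36549721] [0.0289973  0.01895707 0.00022325]
[0.5469784  0.01617266 0.05037085] [[0.4, 0.2], [-0.2, 0.3], [0.1, -0.2], [-0.4, -0.9]]
```

Request:
apply_moves(
  rows=[
    [[1,0.045,0.025,-0.2,0,0,-0.08],[1,0,0,-0.4,0,0,0],[1,0,0,-0.25,0,0,0],[1,0,0,-0.1,0,0,0],[1,0,0,0,0,0,0],[1,0,0,0,0,0,0],[1,0,0,0,0,0,0],[1,0,0,0,0,0,0]],
  ],
)

```text
t: 42.8
eef_pos: [0.5486, 0.0182, 0.185]
tcp_rot: [-3.141, 0.001, -3.097]
contact_force: [0.6, -0.4, -3.2]
grip_width: 0.102
gripper_force: 58.6
```

```bash
python3 chk.py
```

```text
42.85 [0.54851131 0.01822964 0.1849367 ] [-3.14132352e+00  1.02487147e-03 -3.09731012e+00] [ 0.14685894  0.19474278 -2.42186188] [0.03833963 0.05560402 0.01701944]
[0.54905031 0.01796617 0.04458624] [[0.4, 0.1], [-0.5, 0.2], [0.3, -0.3], [-0.3, -0.4]]
```

Request:
apply_moves(
  rows=[
    [[1,-0.005,-0.02,0,0,0,-0.015],[1,0,0,-0.05,0,0,0],[1,0,0,-0.1,0,0,0],[1,0,0,-0.1,0,0,0],[1,0,0,-0.1,0,0,0],[1,0,0,-0.05,0,0,0],[1,0,0,0,0,0,0],[1,0,0,0,0,0,0]],
  ],
)

```text
t: 43.65
eef_pos: [0.548, 0.0175, 0.1683]
tcp_rot: [-3.142, -0.0, -3.099]
contact_force: [0.5, 0.5, -3.1]
grip_width: 0.1
gripper_force: 58.6
```

Request:
apply_moves(
  rows=[
    [[1,0.01,0,-0.05,0,0,0],[1,0,0,-0.1,0,0,0],[1,0,0,-0.1,0,0,0],[1,0,0,-0.05,0,0,0],[1,0,0,-0.02,0,0,0],[1,0,0,-0.01,0,0,0],[1,0,0,0,0,0,0],[1,0,0,0,0,0,0]],
  ],
)

```text
t: 44.45
eef_pos: [0.5485, 0.0174, 0.1553]
tcp_rot: [-3.142, 0.0, -3.099]
contact_force: [0.1, -0.4, -2.4]
grip_width: 0.104
gripper_force: 58.6
```

Request:
apply_moves(
  rows=[
    [[1,0,0,-0.015,0,0,0],[1,0,0,-0.01,0,0,0],[1,0,0,0,0,0,0],[1,0,0,0,0,0,0]],
  ],
)

```text
t: 44.85
eef_pos: [0.5485, 0.0174, 0.1545]
tcp_rot: [-3.141, 0.0, -3.099]
contact_force: [-0.8, -0.5, 1.2]
grip_width: 0.103
gripper_force: 59.0
```

Request:
apply_moves(
  rows=[
    [[0.7,0,0,0,0,0,0],[0.5,0,0,0,0,0,0],[0,0,0,0,0,0,0],[-1,0,0,0,0,0,0],[-1,0,0,0,0,0,0],[-1,0,0,0.3,0,0,0],[-1,0,0,0.8,0,0,0],[-1,0,0,0.8,0,0,0],[-1,0,0,0.65,0,0,0],[-1,0,0,0,0,0,0]],
  ],
)

```text
t: 45.85
eef_pos: [0.5507, 0.0171, 0.2617]
tcp_rot: [-3.14, 0.009, -3.099]
contact_force: [-0.4, 1.1, -0.2]
grip_width: 1.002
gripper_force: 0.0
```

Request:
apply_moves(
  rows=[
    [[-1,0,0,0,0,0,0],[-1,0,0,0,0,0,0]],
  ],
)

```text
t: 46.05
eef_pos: [0.5477, 0.0176, 0.2553]
tcp_rot: [3.141, -0.002, -3.099]
contact_force: [0.4, 0.1, 0.4]
grip_width: 1.003
gripper_force: 0.0
```

```bash
sed 's/^dz=.*/dz=0/; s/\[\*s.*np.pi\]/[.5487,.017,.043]/' chk.py > chk2.py; python3 chk2.py
```

```text
46.1 [0.54765085 0.01758723 0.25496882] [ 3.14107878e+00 -2.28659978e-03 -3.09889815e+00] [-0.16000105 -0.58962836 -0.02412567] [-0.04089644 -0.00144697  0.01707429]
[0.54891748 0.01717279 0.0434353 ] [[0.3, 0.0], [-0.3, 0.2], [0.1, -0.1], [-0.0, -0.2]]
```

The plate is back on its pins within 0.3 mm, with full-size residuals at the seated height. Next is the pot.

Request:
apply_moves(
  rows=[
    [[-1,-0.1,-0.3,0,0,0,-1],[-1,-0.2,-0.7,0,0,0,-1],[-1,-0.2,-0.8,0,0,0,-1],[-1,-0.2,-0.8,0,0,0,-1],[-1,-0.2,-0.8,0,0,0,-1],[-1,-0.2,-0.8,0,0,0,-1],[-1,-0.2,-0.8,0,0,0,-1],[-1,-0.2,-0.8,0,0,0,-1],[-1,-0.2,-0.8,0,0,0,-1],[-1,-0.2,-0.8,0,0,0,-1]],
  ],
)

```text
t: 47.1
eef_pos: [0.4714, -0.2794, 0.2548]
tcp_rot: [-3.141, -0.002, 2.18]
contact_force: [1.4, 0.5, 1.9]
grip_width: 1.002
gripper_force: 0.0
```

Request:
apply_moves(
  rows=[
    [[-1,-0.2,-0.8,0,0,0,-1],[-1,-0.15,-0.7,0,0,0,-1],[-1,-0.09,-0.2,0,0,0,-1],[-1,0,0,0,0,0,-1],[-1,0,0,0,0,0,-1],[-1,0,0,0,0,0,-0.7],[-1,0,0,0,0,0,0],[-1,0,0,0,0,0,0],[-1,0,0,0,0,0,0]],
  ],
)

```text
t: 48.0
eef_pos: [0.4547, -0.3463, 0.2557]
tcp_rot: [-3.141, -0.001, 1.616]
contact_force: [-0.4, 0.6, 0.1]
grip_width: 1.003
gripper_force: 0.0
```

Request:
apply_moves(
  rows=[
    [[-1,-0.02,-0.1,-0.3,0,0,-0.02],[-1,0,-0.1,-0.7,0,0,0],[-1,0,0,-0.8,0,0,0],[-1,0,0,-0.8,0,0,0],[-1,0,0,-0.7,0,0,0],[-1,0,0,-0.4,0,0,0],[-1,0,0,-0.2,0,0,0],[-1,0,0,-0.07,0,0,0],[-1,0,0,0,0,0,0],[-1,0,0,0,0,0,0]],
  ],
  force=30,
)

```text
t: 49.0
eef_pos: [0.4547, -0.3553, 0.0987]
tcp_rot: [3.14, 0.002, 1.612]
contact_force: [0.5, -0.4, -1.0]
grip_width: 0.996
gripper_force: 0.0
```

Request:
apply_moves(
  rows=[
    [[-0.4,0,0,0,0,0,0],[-0.3,0,0,0,0,0,0]],
  ],
)

```text
t: 49.2
eef_pos: [0.4544, -0.3549, 0.0983]
tcp_rot: [3.141, 0.001, 1.612]
contact_force: [0.3, 0.4, 0.8]
grip_width: 0.695
gripper_force: 0.0
```

Request:
apply_moves(
  rows=[
    [[-0.2,-0.01,0.015,-0.05,0,0,0],[-0.15,0,0,0,0,0,0],[-0.1,0,0,0,0,0,0],[0,0,0,0,0,0,0],[0.1,0,0,0,0,0,0],[1,0,0,0,0,0,0],[1,0,0,0,0,0,0],[1,0,0,0,0,0,0],[1,0,0,0,0,0,0]],
  ],
)

```text
t: 50.1
eef_pos: [0.4536, -0.354, 0.0955]
tcp_rot: [3.142, 0.0, 1.612]
contact_force: [-1.0, 0.2, 2.8]
grip_width: 0.498
gripper_force: 30.3
```

Request:
apply_moves(
  rows=[
    [[1,0,0,0.1,0,0,0],[1,0,0,0.4,0,0,0],[1,0,0,0.7,0,0,0],[1,0,0,0.7,0,0,0],[1,0,0,0.7,0,0,0],[1,0,0.1,0.5,0,0,0],[1,0.1,0.3,0.25,0,0,0],[1,0.2,0.6,0,0,0,0],[1,0.25,0.8,0,0,0,0],[1,0.25,0.8,0,0,0,0]],
  ],
)

```text
t: 51.1
eef_pos: [0.4856, -0.2482, 0.2294]
tcp_rot: [-3.141, -0.001, 1.611]
contact_force: [0.4, 0.0, -1.3]
grip_width: 0.501
gripper_force: 30.7
```

Request:
apply_moves(
  rows=[
    [[1,0.25,0.8,0,0,0,0],[1,0.25,0.8,0,0,0,0],[1,0.25,0.8,0,0,0,0],[1,0.25,0.8,0,0,0,0],[1,0.25,0.8,0,0,0,0],[1,0.2,0.7,0,0,0,0],[1,0.1,0.4,0,0,0,0],[1,0.06,0.2,0,0,0,0],[1,0,0,0,0,0,0],[1,0,0,0,0,0,0]],
  ],
)

```text
t: 52.1
eef_pos: [0.5498, -0.0382, 0.2293]
tcp_rot: [-3.141, 0.0, 1.612]
contact_force: [0.4, 0.3, -1.5]
grip_width: 0.498
gripper_force: 30.7
```

Request:
apply_moves(
  rows=[
    [[1,0,0,0,0,0,0],[1,0,0,0,0,0,0]],
  ],
)

```text
t: 52.3
eef_pos: [0.5499, -0.0388, 0.2294]
tcp_rot: [-3.142, 0.0, 1.611]
contact_force: [0.1, -0.1, -1.0]
grip_width: 0.505
gripper_force: 30.7
```

Request:
apply_moves(
  rows=[
    [[1,0.03,0.075,-0.2,0,0,0.02],[1,0,0,-0.5,0,0,0],[1,0,0,-0.55,0,0,0],[1,0,0,-0.4,0,0,0],[1,0,0,-0.2,0,0,0],[1,0,0,-0.05,0,0,0],[1,0,0,0,0,0,0],[1,0,0,0,0,0,0],[1,0,0,0,0,0,0]],
  ],
)

```text
t: 53.2
eef_pos: [0.5518, -0.0351, 0.1543]
tcp_rot: [3.14, 0.001, 1.614]
contact_force: [0.4, 0.0, -0.8]
grip_width: 0.501
gripper_force: 30.7
```

Request:
apply_moves(
  rows=[
    [[1,-0.01,-0.015,-0.05,0,0,0],[1,0,0,-0.03,0,0,0],[1,0,0,-0.01,0,0,0],[1,0,0,0,0,0,0],[1,0,0,0,0,0,0],[1,0,0,0,0,0,0]],
  ],
)

```text
t: 53.8
eef_pos: [0.5508, -0.0355, 0.1498]
tcp_rot: [3.142, 0.0, 1.614]
contact_force: [-0.6, 0.6, -0.9]
grip_width: 0.501
gripper_force: 30.7
```

Request:
apply_moves(
  rows=[
    [[1,0.01,-0.005,-0.01,0,0,0],[1,0,0,0,0,0,0],[1,0,0,-0.005,0,0,0],[1,0,0,0,0,0,0],[1,0,0,0,0,0,0]],
  ],
)

```text
t: 54.3
eef_pos: [0.5512, -0.0357, 0.1494]
tcp_rot: [-3.142, 0.0, 1.614]
contact_force: [-2.2, 1.4, 3.8]
grip_width: 0.498
gripper_force: 30.9
```

Request:
apply_moves(
  rows=[
    [[-0.1,0,0,0,0,0,0],[-0.2,0,0,0,0,0,0],[-0.4,0,0,0,0,0,0],[-1,0,0,0,0,0,0],[-1,0,0,0,0,0,0],[-1,0,0,0.3,0,0,0],[-1,0,0,0.8,0,0,0],[-1,0,0,0.8,0,0,0],[-1,0,0,0.5,0,0,0],[-1,-0.1,-0.3,0.2,0,0,0]],
  ],
)

```text
t: 55.3
eef_pos: [0.5485, -0.0475, 0.2568]
tcp_rot: [3.136, 0.001, 1.616]
contact_force: [1.2, -1.0, 0.6]
grip_width: 1.001
gripper_force: 0.0
```

Request:
apply_moves(
  rows=[
    [[-1,-0.25,-0.7,0,0,0,0],[-1,-0.35,-0.8,0,0,0,0],[-1,-0.35,-0.8,0,0,0,0],[-1,-0.35,-0.8,0,0,0,0],[-1,-0.35,-0.8,0,0,0,0],[-1,-0.3,-0.8,0,0,0,0],[-1,-0.14,-0.5,0,0,0,0],[-1,-0.1,-0.2,0,0,0,0],[-1,0,0,0,0,0,0],[-1,0,0,0,0,0,0]],
  ],
)

```text
t: 56.3
eef_pos: [0.4594, -0.2631, 0.2529]
tcp_rot: [-3.141, -0.001, 1.614]
contact_force: [0.5, -0.4, -0.5]
grip_width: 0.998
gripper_force: 0.0
```

Request:
apply_moves(
  rows=[
    [[-1,0,0,0,0,0,0],[-1,0,0,0,0,0,0]],
  ],
)

```text
t: 56.5
eef_pos: [0.4599, -0.2628, 0.2531]
tcp_rot: [-3.142, -0.0, 1.616]
contact_force: [-0.2, 0.0, -0.1]
grip_width: 1.0
gripper_force: 0.0
```

Down from 0.2531 to 0.0965 (-3.915 units).

Request:
apply_moves(
  rows=[
    [[-1,0,-0.02,-0.3,0,0,-0.02],[-1,0,0,-0.7,0,0,0],[-1,0,0,-0.8,0,0,0],[-1,0,0,-0.8,0,0,0],[-1,0,0,-0.65,0,0,0],[-1,0,0,-0.4,0,0,0],[-1,0,0,-0.2,0,0,0],[-1,0,0,-0.06,0,0,0],[-0.3,0,0,0,0,0,0],[-0.2,0,0,0,0,0,0]],
  ],
)

```text
t: 57.5
eef_pos: [0.4602, -0.265, 0.0977]
tcp_rot: [3.14, 0.001, 1.612]
contact_force: [-0.1, -0.8, -0.4]
grip_width: 0.691
gripper_force: 0.0
```

Request:
apply_moves(
  rows=[
    [[-0.1,0,0,0,0,0,0],[-0.1,0,0,0,0,0,0]],
  ],
)

```text
t: 57.7
eef_pos: [0.46, -0.2649, 0.0976]
tcp_rot: [3.14, 0.001, 1.612]
contact_force: [0.2, -0.7, 0.7]
grip_width: 0.548
gripper_force: 0.0
```

Request:
apply_moves(
  rows=[
    [[-0.1,-0.01,0.025,-0.025,0,0,0.02],[0,0,0,0,0,0,0],[0.1,0,0,0,0,0,0],[0.2,0,0,0,0,0,0],[0.3,0,0,0,0,0,0],[1,0,0,0,0,0,0],[1,0,0,0,0,0,0],[1,0,0,0,0,0,0],[1,0,0,0,0,0,0]],
  ],
)

```text
t: 58.6
eef_pos: [0.4594, -0.2637, 0.096]
tcp_rot: [3.141, 0.0, 1.614]
contact_force: [0.1, 1.1, 3.5]
grip_width: 0.387
gripper_force: 30.0
```

Request:
apply_moves(
  rows=[
    [[1,0,0,0.1,0,0,0],[1,0,0,0.4,0,0,0],[1,0,0,0.7,0,0,0],[1,0,0,0.7,0,0,0],[1,0,0,0.7,0,0,0],[1,0,0.1,0.5,0,0,0],[1,0.1,0.3,0.25,0,0,0],[1,0.2,0.6,0,0,0,0],[1,0.2,0.8,0,0,0,0],[1,0.2,0.8,0,0,0,0]],
  ],
)

```text
t: 59.6
eef_pos: [0.4868, -0.1577, 0.2289]
tcp_rot: [-3.14, -0.001, 1.613]
contact_force: [0.5, -1.0, -1.1]
grip_width: 0.389
gripper_force: 30.0
```

Request:
apply_moves(
  rows=[
    [[1,0.2,0.8,0,0,0,0],[1,0.2,0.8,0,0,0,0],[1,0.2,0.8,0,0,0,0],[1,0.2,0.8,0,0,0,0],[1,0.2,0.8,0,0,0,0],[1,0.2,0.8,0,0,0,0],[1,0.2,0.6,0,0,0,0],[1,0.1,0.3,0,0,0,0],[1,0,0.1,0,0,0,0],[1,0,0,0,0,0,0]],
  ],
)

```text
t: 60.6
eef_pos: [0.5467, 0.0726, 0.2292]
tcp_rot: [-3.14, 0.0, 1.615]
contact_force: [0.4, -0.4, -1.6]
grip_width: 0.388
gripper_force: 30.0
```

Request:
apply_moves(
  rows=[
    [[1,0,0,0,0,0,0],[1,0,0,0,0,0,0],[1,0,0,0,0,0,0]],
  ],
)

```text
t: 60.9
eef_pos: [0.5472, 0.0716, 0.2298]
tcp_rot: [3.142, 0.0, 1.613]
contact_force: [1.0, 0.9, -0.5]
grip_width: 0.388
gripper_force: 30.0
```

Target (0.5466, 0.0700): shift y -1.6 mm, x -0.5 mm, down to about 0.152.

Request:
apply_moves(
  rows=[
    [[1,-0.012,-0.04,-0.2,0,0,0],[1,0,0,-0.5,0,0,0],[1,0,0,-0.55,0,0,0],[1,0,0,-0.4,0,0,0],[1,0,0,-0.2,0,0,0],[1,0,0,-0.06,0,0,0],[1,0,0,0,0,0,0],[1,0,0,0,0,0,0],[1,0,0,0,0,0,0]],
  ],
)

```text
t: 61.8
eef_pos: [0.5473, 0.0708, 0.1543]
tcp_rot: [3.14, 0.0, 1.614]
contact_force: [-0.1, -0.7, -0.3]
grip_width: 0.388
gripper_force: 30.0
```

Request:
apply_moves(
  rows=[
    [[1,-0.01,-0.015,-0.05,0,0,0],[1,0,0,-0.03,0,0,0],[1,0,0,-0.01,0,0,0],[1,0,0,0,0,0,0],[1,0,0,0,0,0,0],[1,0,0,0,0,0,0]],
  ],
)

```text
t: 62.4
eef_pos: [0.5463, 0.0703, 0.15]
tcp_rot: [-3.142, 0.0, 1.614]
contact_force: [-1.8, 0.9, 3.2]
grip_width: 0.385
gripper_force: 30.3
```

Request:
apply_moves(
  rows=[
    [[0.2,0,0,0,0,0,0],[0,0,0,0,0,0,0],[-0.3,0,0,0,0,0,0],[-1,0,0,0,0,0,0],[-1,0,0,0,0,0,0],[-1,0,0,0.3,0,0,0],[-1,0,0,0.8,0,0,0],[-1,0,0,0.8,0,0,0],[-1,0,0,0.8,0,0,0],[-1,0,-0.4,0.2,0,0,0]],
  ],
)

```text
t: 63.4
eef_pos: [0.5482, 0.055, 0.271]
tcp_rot: [3.134, 0.001, 1.616]
contact_force: [-0.3, -0.4, -0.7]
grip_width: 1.001
gripper_force: 0.0
```

Request:
apply_moves(
  rows=[
    [[-1,0,-0.6,0,0,0,0],[-1,0,-0.3,0,0,0,0],[-1,0,0,0,0,0,0],[-1,0,0,0,0,0,0],[-1,0,0,0,0,0,0]],
  ],
)

```text
t: 63.9
eef_pos: [0.546, 0.0188, 0.2652]
tcp_rot: [-3.14, -0.001, 1.615]
contact_force: [0.6, -0.2, -0.4]
grip_width: 1.0
gripper_force: 0.0
```

```bash
python3 - <<'E'
from fit import *
from workcell import arm
c=cam("wrist");pickle.dump(c,open("w9.pkl","wb"));s=arm.state();print(s["t"],s["eef_pos"])
p,r=fitpts(c,[(a*.042,b*.088,.066) for a in(-1,1) for b in(-1,1)],[.5488,.0171,.0434]);print(p,r.round(1).tolist())
q=px(c,[(p[0]-b*np.sin(p[2]),p[1]+b*np.cos(p[2]),z) for b,z in((-.052,.114),(.052,.136),(-.052,.066),(.052,.066))]);print(q)
f=c["frame"].copy()
x0,y0=int(q[:,0].mean())-110,int(q[:,1].mean())-90
x0=max(x0,0);y0=max(y0,0)
im=cv2.resize(f[y0:y0+180,x0:x0+240],None,fx=3.3,fy=3.3,interpolation=cv2.INTER_CUBIC)
for b,rad,z in((-.052,.022,.114),(.052,.0125,.136)):
    a=np.linspace(0,6.28,60)
    P=np.c_[p[0]-b*np.sin(p[2])+rad*np.cos(a),p[1]+b*np.cos(p[2])+rad*np.sin(a),np.full(60,z)]
    k=((px(c,P)+.5-[x0,y0])*3.3).astype(int);cv2.polylines(im,[k.reshape(-1,1,2)],True,(0,0,255),1)
cv2.imwrite("pics/c9.png",im)
E
```

```text
63.95 [0.54609745 0.01890413 0.26531393]
[0.5488337  0.01711388 0.04305822] [[0.0, -0.3], [0.1, 0.3], [-0.1, -0.5], [-0.1, 0.2]]
[[324.78929131 266.84988044]
 [325.99344661 156.05458377]
 [324.22035807 242.43023209]
 [324.75785129 143.47616458]]
```

View pics/c9.png

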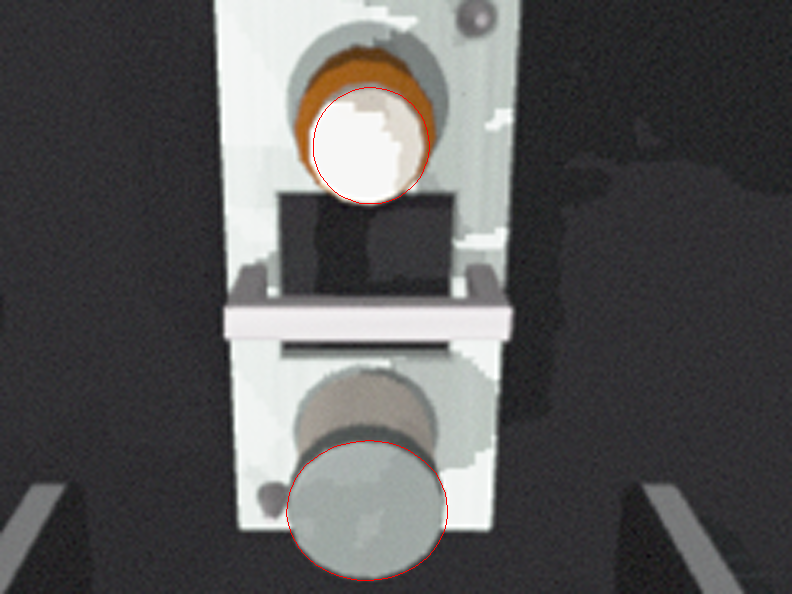

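The lid at (367,511) and the cap at (370,147) sit within about 1 mm of the projected seat centres, and the plate is seated. I'll hand the job in.

```bash
python3 -c "
from workcell import arm
print(arm.job_done())"
```

```text
the job is handed in; nothing more can be done
None
```

Done and handed in at about 64 s: the weight stands on the pan within about 1 mm of centre, the plate is back on its pins, and the pot and vial are on their seats within about 1 mm; I viewed 15 pictures, one over the limit of 14.

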